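Load a tile drying box and hold its lid at the airing mark

ROBOT

A 6-joint arm with a two-finger parallel gripper is mounted at the origin on the work surface. World frame = base frame: x ahead of the robot, y to its left, z up, the work surface at z = 0. Lengths are in m, angles in degrees, forces in N, time in s.
With the tool pointing down it reaches from about 0.375 to 0.9 m from the base axis. Payload 3.1 kg.
Tool frame: the origin (TCP) lies where the fingers leave the gripper's body, on its centre line; the fingertips stand 70 mm ahead of it and the grasp point (between the pads) lies 51 mm ahead of it; z points along the fingers, y is the line along which they close (so a half turn about z gives the same grasp; the last joint's range is limited). The gripper opens to 87 mm and grips with 3 to 60 N. Pads are 19 mm wide; open, the fingers measure 117 mm over their backs; the gripper's body (75 mm by 190 mm) begins 51 mm behind the grasp point.
Start: joints at [53.543, 30.224, 82.088, -0, 67.689, -10.227], TCP at [0.276, 0.561, 0.292] pointing down, gripper open.
Joint ranges: [-176.69, 176.69], [-43.24, 126.21], [12.49, 139.97], [-82, 262], [0, 151.66], [-163.58, 163.58]. Speed limits (degrees/s): [159.86, 159.86, 180, 180, 180, 180].

INTERFACE

Orientations are given as a 3x3 rotation matrix whose columns are the frame's x, y, z axes.
In Python, from rig import readout, capture, calibration, bot, look_for gives the robot as it stands. The module is installed in compiled form; this text tells all that it offers.
- The arm moves only by the shell command python3 -m pendant 'ROWS'. ROWS is JSON, a list of rows, each a list of 7 numbers: the shift along the tool's x, y, z normalised to -1 to 1, where 1 is 200 mm, then the turn, a rotation vector about the tool's x, y, z normalised to -1 to 1, where 1 is 180 degrees, then the closure, from -1 (fully open) to 1 (shut). In form: [[dx, dy, dz, ax, ay, az, grip], ...]. A call has 1 to 8 rows; each row is the pose to reach, as a shift and turn from the pose commanded when the call began, along the tool's axes at that moment, turning the shorter way round; what a row does not reach only later rows make up. A row lasts 1/10 s, in which the tool goes at most 50 mm and 8.59 degrees, less where a joint would pass 70% of its speed; a pose out of reach is approached as far as the arm can. A call with a number of a shift or a turn outside -1 to 1 is refused whole. A call with a gripper value outside its range is refused whole. The fingers move at their own pace and stop on an object; the grip force is fixed at half the most. Time passes only in rows, so rows that repeat a pose let the fingers close. It gives the time, the measured TCP pose, the force, the opening and the grip force at its end, in the units of the state.
- readout.read_state(): the state, without advancing time (a new reading comes with each control period).
- capture(name): name is "scene" or "top"; returns (picture, depth): 420x560x3 uint8, red, green, blue; 420x560 float32, m along the optical axis (not along the pixel's ray), 0 where there is no reading.
- calibration(name): a dict with "mtx" (3x3 intrinsics, pixels), "T" (4x4, takes a point from camera to world coordinates). Camera axes: x right, y down, z forward; pixel columns grow to the right and rows downward; lengths in m; the calibration is good to about 2 mm. A picture is of the moment at which its call begins. calibration takes no time and is no camera call.
- bot.hand_in(): hands the job in; it is judged then, once.
Trained networks look in the newest picture that a camera, given by its name, has taken for a name from the list of things; names that differ only in an ending like _2 or _b are one class to them, and where a whole thing is asked for, a point or a joint stands for the part that bears it (a point fixed in the world has none). Each returns a list of dicts, best first, with "conf" (0 to 1); they miss things now and then, are a little off and sometimes report something else, mostly with a low value. They report only what shows in the picture. A call takes as long as a camera call. They do not tell look-alikes from the thing itself.
- look_for(thing, camera): "extent" ([left, top, right, bottom] in pixels, round what is visible of it).
The state is a dict: "time_s": time; "joint_positions": joint angles; "qvel": joint speeds; "tau": joint torques, N m; "position": TCP position; "tcp_rot": TCP orientation; "force": force on the tool from outside, world axes, zero at the start; "moment": the same for the moment, N m; "opening": opening from 0.0 (shut) to 1.0 (fully open); "grasp_force": force on a finger pad.
Only numpy, scipy, OpenCV 4.12 (cv2) and the standard library are available. Lean on these libraries where they do the work, as an engineer would, in place of code of your own. Each camera call takes 0.05 s, during which the arm holds its last target. There are 200 camera calls.

TASK

In the drying box, lay the plywood separator squarely centred on the tile that is already inside, then lay the loose long tile squarely centred on the separator; set both down rather than dropping them, and do not push the tile inside out of place. Then swing the open lid down by its bar until it is in line with the steel pointer arm at its side, without letting it fall shut, and hold it there: nothing props the lid, so the program finishes with the gripper still holding it still at that angle. Leave the pointer and the other things on the table where they are.

Things in the scene. Friction and masses are not known exactly. Their poses are not given: they have to be found in the camera images.
- box_floor (a point): centre of the inner floor of a fixed, open-topped wooden box, 196 x 186 x 60 mm outside (its own x, y, z), walls and floor 8 mm thick, so inside it is 180 x 170 mm and 52 mm deep; this point is 8 mm above the table. Its x axis points from the box's middle towards its hinged side, z up. The hinged side faces roughly left (world +y).
- lid_hinge (a point): middle of the lid's hinge axis, above the hinged wall of the box, 65 mm above the table. Axes as those of box_floor: the hinge axis is its y; at lid angle A the lid points from here along (-cos A, 0, sin A) in this frame.
- lid (a joint): lid angle in rad: 0 shut (level), 1.57 upright, 1.85 leaning back against its stop, where it rests at the start. The hinge is almost free: below 1.57 the lid falls shut unless it is held. The wooden lid is 196 x 186 x 10 mm, about 0.5 kg, its mid-plane through the hinge axis.
- lid_handle (a point): middle of the lid's steel bar handle: a round bar 12 mm thick and 130 mm long, parallel to the hinge, in the lid's mid-plane, 240 mm from the hinge axis. Two side legs carry it at its ends, 38 mm clear beyond the lid's free edge. It can be pinched from above and turns between the fingers. Axes: x along the lid from bar towards hinge, y along the bar.
- pointer (a joint): angle of the pointer arm in rad, measured like the lid's angle (same hinge axis): the lid is at the mark when both values are equal. Set between 0.55 and 1.05; stiff, stays where it is.
- pointer_tip (a point): tip of the pointer arm: a flat dark steel arm 14 x 5 mm, 155 mm long from the hinge axis to this tip, beside the lid on the box's far side (world +x, which is the box's -y; 135 mm from the box's middle plane), in front of a thin quadrant with tick marks. Axes: x from tip towards hinge, y along the hinge.
- lower_tile_center (a point): centre of the terracotta tile lying on the floor in the box, 124 x 58 x 12 mm (its x, y, z), loose; its long axis x is roughly along the box's x
- separator_center (a point): centre of the loose plywood separator board, 132 x 66 x 6 mm (its x, y, z), about 45 g, lying flat on the table to the robot's right; thinner, longer and wider than the tiles
- upper_tile_center (a point): centre of the loose long terracotta tile, 124 x 58 x 12 mm (its x, y, z), about 0.16 kg, lying flat on the table to the robot's right
- bowl_center (a point): middle of a terracotta bowl, rim 90 mm wide, 45 mm high; leave alone
- jar_center (a point): middle of a closed white jar, 60 mm wide, 65 mm high; leave alone
- mug_center (a point): middle of a white mug, 72 mm wide, 80 mm high; leave alone
- square_tile_center (a point): middle of a square terracotta tile, 70 x 70 x 12 mm; leave alone
- spatula: a spatula lying flat beyond the box; origin near its middle; leave alone
- cone_center (a point): middle of a plaster cone, foot 70 mm wide, 70 mm high; leave alone
There are look-alikes about, which are no part of the job. Leave any purple or yellow look-alike of the part that bears upper_tile_center alone.

How it is judged (in metres and radians):
On the way, in this order (a step that is already met when the one before it is completed fails the run):
1. the separator lies flat and centred on the tile in the box, let go (x of separator_center in the frame of lower_tile_center between -0.012 and 0.012 m and y of separator_center in the frame of lower_tile_center between -0.012 and 0.012 m and z of separator_center in the frame of lower_tile_center between 0.006 and 0.012 m and angle between the x axis of separator_center and the x axis of lower_tile_center, either way round below 0.15 rad and angle between separator_center's own z axis and vertical below 0.08 rad and contact force between separator and lower_tile above 0.05 N and contact force between the fingers and separator below 0.05 N and linear speed of separator below 0.02 m/s), for 0.2 s.
2. the long tile lies flat and centred on the separator, let go (x of upper_tile_center in the frame of separator_center between -0.012 and 0.012 m and y of upper_tile_center in the frame of separator_center between -0.012 and 0.012 m and z of upper_tile_center in the frame of separator_center between 0.006 and 0.012 m and angle between the x axis of upper_tile_center and the x axis of separator_center, either way round below 0.15 rad and angle between upper_tile_center's own z axis and vertical below 0.08 rad and contact force between upper_tile and separator above 0.05 N and contact force between the fingers and upper_tile below 0.05 N and linear speed of upper_tile below 0.02 m/s), for 0.2 s.
At the end, for the whole second after the job is handed in: Separator on the lower tile and long tile on the separator, each flat, released, centred within 12 mm and square within 0.15 rad; the lid in line with the pointer within 0.08 rad, still, carried by the gripper (over 0.5 N), touching nothing of the stack (all of step 1 and all of step 2 and angle between the x axis of lid_handle and the x axis of pointer_tip, either way round below 0.08 rad and contact force between any of the fingers, the arm and lid above 0.5 N and velocity of joint lid between -0.06 and 0.06 rad/s and contact force between each of separator, upper_tile, lower_tile and lid below 0.05 N); the arm keeps its last pose, push and grip.
It fails at once if a bystander is disturbed (moved more than 30 mm) (distance of any of bowl_center, jar_center, mug_center, square_tile_center, spatula, cone_center from where it was at the start of the episode above 0.03 m).
It fails at once if the lid falls shut (value of joint lid below 0.25 rad).
It fails at once if the pointer is shifted (distance of pointer_tip from where it was at the start of the episode above 0.008 m).
It fails at once if the lower tile is pushed more than 20 mm (distance of lower_tile_center from where it was at the start of the episode above 0.02 m).
It fails at once if the separator or the upper tile is dropped (falls free faster than 0.6 m/s) ((contact force between each of the arm, the fingers and separator below 0.02 N and linear speed of separator above 0.6 m/s) or (contact force between each of the arm, the fingers and upper_tile below 0.02 N and linear speed of upper_tile above 0.6 m/s)).
It also fails if it takes over 72 s, if anything falls off the work surface, if the arm or the gripper's body presses on something with over 40 N, if the wrist force passes 120 N, or if a joint passes its speed limit or range.

## Working session

There is one attempt and no reset: what is moved stays moved. The work goes in short steps, Python scripts to look and compute and a shell command to move; the robot and the scene stay as the last step left them, time stands still between calls to the robot, and variables do not carry over. Pictures are saved under pics/ and viewed, at most 10 in all, crops included, and the job is handed in when it is done.

```bash
mkdir -p pics; python3 - <<'E'
from rig import readout, capture, calibration, bot, look_for
import cv2, numpy as np
for n in("scene","top"):
    p,d=capture(n); cv2.imwrite(f"pics/{n}0.png",p[:,:,::-1]); np.save(f"{n}_d.npy",d); np.save(f"{n}_p.npy",p)
    c=calibration(n); print(n,np.round(c["mtx"],1).tolist(),np.round(c["T"],3).tolist())
    for t in["separator_center","upper_tile_center","lower_tile_center","lid_handle","pointer_tip"]:
        print(t,[(round(r["conf"],2),np.round(r["extent"]).tolist()) for r in look_for(t,n)][:5])
s=readout.read_state(); print(s["time_s"],s["position"],np.round(s["tcp_rot"],3).tolist(),s["force"],s["opening"])
E
```

```text
scene [[442.6, 0.0, 281.7], [0.0, 442.6, 209.1], [0.0, 0.0, 1.0]] [[0.578, 0.625, -0.525, 1.073], [0.816, -0.439, 0.376, -0.512], [0.005, -0.646, -0.763, 0.923], [0.0, 0.0, 0.0, 1.0]]
separator_center [(0.83, [246.0, 227.0, 302.0, 267.0])]
upper_tile_center [(0.92, [135.0, 177.0, 168.0, 216.0]), (0.72, [176.0, 255.0, 224.0, 299.0]), (0.63, [172.0, 321.0, 202.0, 377.0])]
lower_tile_center [(0.7, [353.0, 178.0, 400.0, 207.0])]
lid_handle [(0.85, [384.0, 71.0, 470.0, 181.0])]
pointer_tip [(0.54, [431.0, 178.0, 452.0, 198.0])]
top [[484.5, 0.0, 283.6], [0.0, 484.5, 207.5], [0.0, 0.0, 1.0]] [[0.024, -0.984, 0.178, 0.223], [-0.999, -0.029, -0.024, -0.052], [0.028, -0.177, -0.984, 1.405], [0.0, 0.0, 0.0, 1.0]]
separator_center [(0.82, [288.0, 167.0, 323.0, 215.0])]
upper_tile_center [(0.87, [360.0, 184.0, 383.0, 228.0]), (0.72, [388.0, 137.0, 421.0, 178.0]), (0.57, [342.0, 291.0, 385.0, 336.0]), (0.53, [170.0, 172.0, 215.0, 194.0]), (0.52, [153.0, 113.0, 185.0, 143.0])]
lower_tile_center [(0.91, [170.0, 172.0, 212.0, 192.0]), (0.52, [369.0, 240.0, 390.0, 266.0])]
lid_handle [(0.75, [94.0, 119.0, 159.0, 205.0])]
pointer_tip [(0.52, [155.0, 113.0, 187.0, 139.0])]
0.6 [0.27620982 0.56063191 0.29225643] [[-0.897, 0.442, 0.0], [0.442, 0.897, -0.0], [-0.0, -0.0, -1.0]] [-0.48911063 -0.74450346 -0.62143568] 0.9959029028168201
```

View pics/top0.png

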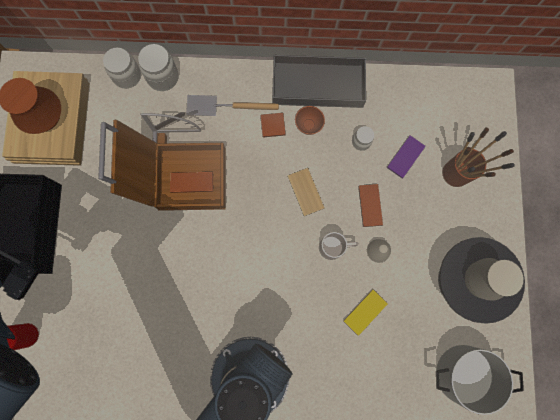

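View pics/scene0.png

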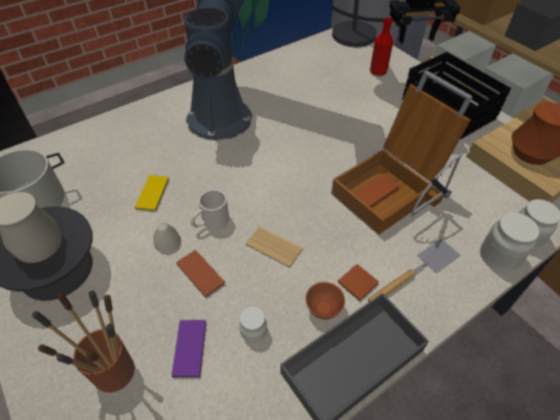

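The separator is at top px (306,191). Candidates for the long tile are the terracotta one at (370,205), the purple at (406,157), the yellow at (365,312) and the square one at (273,124). By the description it is the terracotta one at (370,205). The lower tile is at (191,182) in the box, and the lid leans left with its bar at (105,150).

```bash
cat >h.py <<'E'
import numpy as np, cv2
from rig import calibration
def ray(n,uv,z):
    "pixels -> world on plane z"
    c=calibration(n);T=c["T"];uv=np.atleast_2d(uv).astype(float)
    d=np.c_[uv,np.ones(len(uv))]@np.linalg.inv(c["mtx"]).T@T[:3,:3].T
    return T[:3,3]+d*((z-T[2,3])/d[:,2])[:,None]
def proj(n,P):
    c=calibration(n);T=c["T"];q=(np.atleast_2d(P)-T[:3,3])@T[:3,:3]@c["mtx"].T
    return q[:,:2]/q[:,2:]
def cloud(n,d):
    c=calibration(n);T=c["T"];v,u=np.indices(d.shape)
    r=np.stack([u,v,np.ones_like(u)],-1)@np.linalg.inv(c["mtx"]).T
    return (r*d[...,None])@T[:3,:3].T+T[:3,3]
def rect(n,p,seed,z,tol=28):
    "flood-fill colour from seed, min-area rect in world"
    m=np.zeros((p.shape[0]+2,p.shape[1]+2),np.uint8)
    cv2.floodFill(p.copy(),m,tuple(seed),0,(tol,)*3,(tol,)*3,cv2.FLOODFILL_FIXED_RANGE|cv2.FLOODFILL_MASK_ONLY|(255<<8))
    v,u=np.nonzero(m[1:-1,1:-1]==255)
    W=ray(n,np.c_[u,v],z)[:,:2]
    (c,s,a)=cv2.minAreaRect((W*1000).astype(np.float32))
    if s[0]<s[1]: s=s[::-1];a+=90
    a=(a+90)%180-90
    return np.round(np.array(c)/1000,4),np.round(s,1),round(a,1),len(u)
E
python3 - <<'E'
import numpy as np,cv2
from h import *
P={n:np.load(n+"_p.npy") for n in("top","scene")};D={n:np.load(n+"_d.npy") for n in P}
for nm,n,s,z in[("sep","top",(306,191),.006),("sep","scene",(274,247),.006),("up","top",(370,205),.012),("up","scene",(200,273),.012),("low","top",(191,182),.02),("low","scene",(378,190),.02)]:
    print(nm,n,rect(n,P[n],s,z,22),rect(n,P[n],s,z,35))
# box rim from depth clouds
for n in P:
    C=cloud(n,D[n]); ok=(D[n]>0)&(abs(C[...,2]-.06)<.006)&(C[...,0]>.35)&(C[...,0]<.75)&(C[...,1]>.05)&(C[...,1]<.42)
    W=C[ok][:,:2]; print(n,"rim n",len(W),cv2.minAreaRect((W*1000).astype(np.float32)))
a=cv2.resize(P["top"][95:225,85:240],None,fx=2.6,fy=2.6,interpolation=2)
b=cv2.resize(P["scene"][60:220,325:485],None,fx=3.6,fy=3.6,interpolation=2)
c=cv2.resize(P["top"][150:240,280:395],None,fx=2,fy=2,interpolation=2)
o=np.zeros((600,1000,3),np.uint8)
o[:a.shape[0],:a.shape[1]]=a;o[350:350+c.shape[0],:c.shape[1]]=c;o[:b.shape[0],405:405+b.shape[1]]=b
o=cv2.resize(o,(800,480),interpolation=3);cv2.imwrite("pics/crop1.png",o[:,:,::-1])
E
```

```text
sep top (array([ 0.5266, -0.1499]), array([132.7,  66.7]), 23.2, 977) (array([ 0.5271, -0.1506]), array([134. ,  70.5]), 23.0, 1014)
sep scene (array([ 0.5303, -0.1484]), array([131.9,  66.1]), 23.0, 1069) (array([ 0.5308, -0.1489]), array([136.2,  70. ]), 23.0, 1215)
up top (array([ 0.4905, -0.3411]), array([123.9,  56.2]), 6.3, 785) (array([ 0.4906, -0.34  ]), array([126.2,  60.5]), 6.2, 847)
up scene (array([ 0.4936, -0.3399]), array([120.6,  56.4]), 6.3, 1003) (array([ 0.495 , -0.3397]), array([124.9,  57.8]), 5.8, 1048)
low top (array([0.5548, 0.1847]), array([176. , 166.8]), -87.3, 2765) (array([0.5798, 0.1948]), array([220.1, 203.3]), 1.7, 3667)
low scene (array([0.5358, 0.2007]), array([187.6, 157.5]), 3.0, 1687) (array([0.5353, 0.2024]), array([194.7, 164.2]), 3.1, 1968)
top rim n 717 ((576.1865234375, 189.33863830566406), (227.54820251464844, 197.0067596435547), 2.6221678256988525)
scene rim n 838 ((581.7682495117188, 194.331298828125), (235.43231201171875, 207.3636474609375), 3.2924880981445312)
```

View pics/crop1.png

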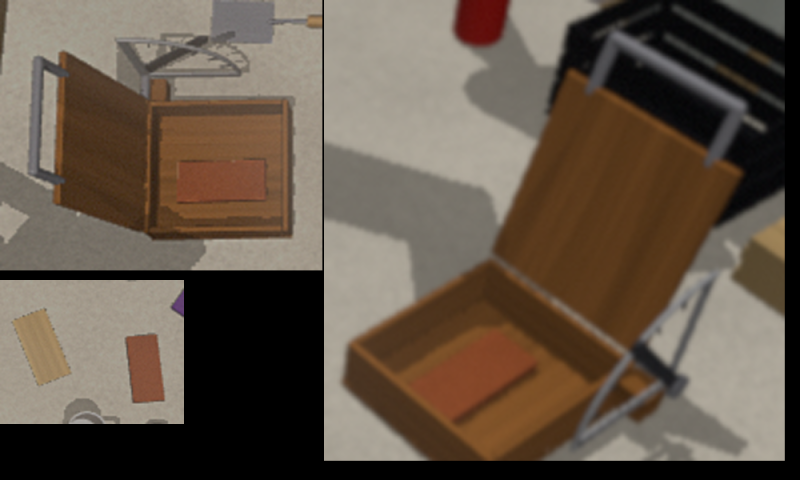

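The crop confirms the choice: plain plywood board, plain terracotta long tile beside it, and the lower tile in the box. The dark pointer arm runs from about top px (157,128) to (198,111). Next I fit the box, lower tile and pointer.

```bash
python3 - <<'E'
import numpy as np,cv2
from h import *
from scipy.optimize import least_squares
P={n:np.load(n+"_p.npy") for n in("top","scene")};D={n:np.load(n+"_d.npy") for n in P}
for n in P:
    C=cloud(n,D[n]); ok=(D[n]>0)&(C[...,2]>.054)&(C[...,2]<.063)&(C[...,0]>.42)&(C[...,0]<.67)&(C[...,1]>.05)&(C[...,1]<.33)
    W=C[ok][:,:2]
    def f(q):
        c,s=np.cos(q[2]),np.sin(q[2]);L=(W-q[:2])@np.array([[c,-s],[s,c]])
        d=abs(L)-np.array([.094,.089]); o=np.hypot(*np.maximum(d,0).T)+np.minimum(d.max(1),0); return o
    r=least_squares(f,[.55,.19,np.pi/2+.04],loss="cauchy",f_scale=.003)
    bx=r.x; print(n,"box",np.round(bx,4),np.degrees(bx[2]),"med res",np.median(abs(r.fun)))
    ax=np.array([np.cos(bx[2]),np.sin(bx[2]),0]);ay=np.array([-ax[1],ax[0],0])
    # lower tile by hue
    rg=P[n].astype(int); ratio=rg[...,1]/np.maximum(rg[...,0],1)
    B=np.array([bx[0],bx[1],.02]); cor=[B+sx*.082*ax+sy*.078*ay for sx,sy in((1,1),(1,-1),(-1,-1),(-1,1))]
    m=np.zeros(P[n].shape[:2],np.uint8);cv2.fillPoly(m,[proj(n,cor).astype(np.int32)],1)
    v=(ratio*255).clip(0,255).astype(np.uint8);t,_=cv2.threshold(v[m>0],0,255,cv2.THRESH_OTSU)
    k=((v<t)&(m>0)).astype(np.uint8);k=cv2.morphologyEx(k,cv2.MORPH_OPEN,np.ones((3,3),np.uint8))
    N,l,st,_=cv2.connectedComponentsWithStats(k);i=1+st[1:,4].argmax()
    vv,uu=np.nonzero(l==i);W2=ray(n,np.c_[uu,vv],.02)[:,:2]
    print("low",t,len(uu),cv2.minAreaRect((W2*1000).astype(np.float32)))
    # pointer: dark grey pixels near plane y_box=-.135
    H=np.array([bx[0],bx[1],.065])+.098*ax-.135*ay
    print("hinge px at pointer side",proj(n,H),"tips",{a:np.round(proj(n,H+.155*(-np.cos(a)*ax+np.array([0,0,np.sin(a)])))[0],1).tolist() for a in(.55,.7,.8,.9,1.05)})
    g=P[n].max(2);
    u0,v0=(150,100) if n=="top" else (415,165)
    print("dark\n",g[v0:v0+35,u0:u0+60:1 if n!="top" else 1][::2,::2])
E
```

```text
top box [0.5556 0.1865 1.6163] 92.60883741579211 med res 0.0019968234271353774
low 163.0 770 ((542.3800048828125, 187.92010498046875), (57.964088439941406, 119.52253723144531), 5.103359699249268)
hinge px at pointer side [[154.95737534 128.2181131 ]] tips {0.55: [197.0, 117.6], 0.7: [190.9, 115.1], 0.8: [186.2, 113.6], 0.9: [181.1, 112.2], 1.05: [172.8, 110.5]}
dark
 [[158 162 158 157 158 157 163 154 158 160 154 156 156 157 163 163 164 163
  166 118 118 119 114 115 119 119 121 119 118 121]
 [158 160 161 159 159 159 159 156 156 157 156 157 162 162 162 163 161 160
  163 118 118 115 119 117 115 118 119 118 118 117]
 [160 159 157 158 157 157 156 160 158 156 157 154 158 161 161 160 161 163
  136 119 118 119 113 117 119 116 120 117 118 118]
 [159 160 159 158 160 159 156 157 157 159 155 158 154 159 159 159 160 162
  142 118 117 120 121 121 119 118 118 117 120 121]
 [160 156 160 159 161 158 159 159 155 159 161 155 160 155 156 161 156 160
  128 120 120 121 117 121 117 118 117 117 120 121]
 [161 159 157 156 160 159 160 154 154 154 163 157 157 153 160 162 163 160
  140 121 122 122  96  91 117 1
[... 3440 characters left out ...]
 40  30  31  38 103 145
  166 172 169 169 170 171 172 171 172 169 168 170]
 [ 91  70  72  98 111 106  83  99 112 112  91  81  75  56  33  31  54  82
  125 170 171 172 172 173 172 172 175 171 169 171]
 [116 100 110 111 107  78  72 108 118 119 114  95 105  97  52  42  75  78
  134 172 174 174 170 171 173 175 174 169 170 171]
 [117 115 100 103  94  62  59  72 102 118 123 118 105  82  68  64  74 100
  159 168 171 172 172 171 173 174 173 172 172 174]
 [112  89  88  97  76  68  62  61  71 110 115  96  90  75  87  78  85 120
  160 169 171 171 173 170 173 175 172 173 173 175]
 [ 80  78  98  83  73  68  67  75 103 103  82  85  71  80 111 114 114 116
  126 161 173 175 174 172 173 174 172 171 171 173]]
```

```bash
cat >>h.py <<'E'
def rel(x,y,z,yaw,tilt=None):
    "relative row (normalised) to a tool-down target with tool-x at yaw deg"
    from rig import readout
    from scipy.spatial.transform import Rotation as Ro
    s=readout.read_state();R=np.array(s["tcp_rot"]);p=np.array(s["position"])
    a=np.radians(yaw);X=np.array([np.cos(a),np.sin(a),0]);Z=np.array([0,0,-1.]);G=np.c_[X,np.cross(Z,X),Z]
    return np.round(np.r_[R.T@(np.array([x,y,z])-p)/.2, Ro.from_matrix(R.T@G).as_rotvec()/np.pi],4)
E
python3 - <<'E'
import numpy as np
from h import *
print("wp",rel(.36,.40,.44,100)); 
P={n:np.load(n+"_p.npy") for n in("top","scene")}
ax=np.array([np.cos(1.618),np.sin(1.618),0]);ay=np.array([-ax[1],ax[0],0]);B=np.array([.5576,.187,0])
H=B+.098*ax-.135*ay+[0,0,.065]
for n,(u0,u1,v0,v1),t in(("top",(150,188,110,132),85),("scene",(428,450,174,196),62)):
    g=P[n].max(2);m=np.zeros_like(g);m[v0:v1,u0:u1]=(g[v0:v1,u0:u1]<t)
    if n=="top": m[:, :157]=0
    N,l,st,_=cv2.connectedComponentsWithStats(m);i=1+st[1:,4].argmax();v,u=np.nonzero(l==i)
    c=calibration(n);T=c["T"];d=np.c_[u,v,np.ones(len(u))]@np.linalg.inv(c["mtx"]).T@T[:3,:3].T
    k=((H-T[:3,3])@ay)/(d@ay);Q=T[:3,3]+d*k[:,None]-H
    q=np.c_[-Q@ax,Q[:,2]]
    vx,vy,x0,y0=cv2.fitLine(q.astype(np.float32),cv2.DIST_L2,0,.001,.001).ravel()
    s=(q-[x0,y0])@[vx,vy]
    print(n,len(u),"angle",np.arctan2(vy,vx),"rect",cv2.minAreaRect((q*1000).astype(np.float32)),"far end",np.array([x0,y0])+s.max()*np.array([vx,vy]),"tip-angle",np.arctan2(*(np.array([x0,y0])+s.max()*np.array([vx,vy]))[::-1]))
E
```

```text
wp [-0.7308 -0.5353 -0.7387  0.      0.      0.2987]
top 78 angle 0.8829454 rect ((32.746543884277344, 33.2349739074707), (107.00830078125, 18.572202682495117), 49.81859588623047) far end [0.06706308 0.07429579] tip-angle 0.8365191772645326
scene 106 angle 0.84263545 rect ((51.350894927978516, 62.106746673583984), (152.39486694335938, 14.430755615234375), 48.1581916809082) far end [0.10207571 0.11896529] tip-angle 0.8616592182505465
```

The pointer is about 0.85 rad, and the scene fit's 152 mm length matches the given 155 mm. Moving now, raising over the lid first.

```bash
python3 -m pendant '[[0,0,-0.25,0,0,0,-1],[0,0,-0.5,0,0,0,-1],[0,0,-0.74,0,0,0,-1],[-0.25,-0.18,-0.74,0,0,0.1,-1],[-0.5,-0.36,-0.74,0,0,0.15,-1],[-0.73,-0.535,-0.74,0,0,0.2,-1],[-0.73,-0.535,-0.74,0,0,0.25,-1],[-0.73,-0.535,-0.74,0,0,0.3,-1]]'; python3 -c "
from h import *
print(rel(.45,.2,.40,60),rel(.5286,-.1493,.2,23))"
```

```text
time_s: 1.4
position: [0.3614, 0.3968, 0.4406]
tcp_rot: [[-0.345, 0.939, 0.001], [0.939, 0.345, -0.001], [-0.002, 0.0, -1.0]]
force: [-0.2, -0.1, 0.5]
opening: 1.003
grasp_force: 0.0
[-1.0761e+00  7.6400e-02  2.0480e-01  3.0000e-04  4.0000e-04  2.7870e-01] [-2.8493e+00 -1.5710e-01  1.2077e+00  5.0000e-04  3.0000e-04  4.8420e-01]
```

```bash
python3 -m pendant '[[-0.25,0,0,0,0,0.05,-1],[-0.5,0,0,0,0,0.1,-1],[-0.75,0,0,0,0,0.15,-1],[-1,0,0,0,0,0.2,-1],[-1,0,0,0,0,0.24,-1],[-1,0,0,0,0,0.28,-1],[-1,0,0,0,0,0.28,-1]]'; python3 -c "
from h import *
print(rel(.5286,-.1493,.2,23),rel(.51,0,.3,40))"
```

```text
time_s: 2.1
position: [0.4311, 0.2125, 0.4404]
tcp_rot: [[0.495, 0.869, 0.0], [0.869, -0.495, 0.0], [0.0, 0.0, -1.0]]
force: [0.2, 0.3, -0.1]
opening: 1.001
grasp_force: 0.0
[-1.3305e+00  1.3191e+00  1.2018e+00  0.0000e+00 -1.0000e-04  2.0730e-01] [-7.278e-01  8.688e-01  7.019e-01  0.000e+00 -1.000e-04  1.129e-01]
```

```bash
python3 -m pendant '[[-0.18,0.2,0.1,0,0,0.04,-1],[-0.36,0.4,0.25,0,0,0.08,-1],[-0.54,0.62,0.4,0,0,0.12,-1],[-0.72,0.82,0.55,0,0,0.16,-1],[-0.88,0.98,0.7,0,0,0.207,-1],[-0.98,0.98,0.9,0,0,0.207,-1],[-0.98,0.98,0.95,0,0,0.207,-1]]'; python3 -c "
from h import *
print(rel(.5286,-.1493,.13,23),rel(.5286,-.1493,.0715,23))"
```

```text
time_s: 2.8
position: [0.5055, -0.056, 0.2496]
tcp_rot: [[0.918, 0.396, 0.003], [0.396, -0.918, -0.001], [0.002, 0.002, -1.0]]
force: [-0.8, -0.2, -0.3]
opening: 1.003
grasp_force: 0.0
[-0.0795  0.4729  0.5988  0.0007 -0.0006  0.0017] [-8.010e-02  4.722e-01  8.913e-01  7.000e-04 -6.000e-04  1.700e-03]
```

```bash
python3 -m pendant '[[-0.04,0.24,0.15,0,0,0,-1],[-0.08,0.473,0.35,0,0,0,-1],[-0.08,0.473,0.55,0,0,0,-1],[-0.08,0.473,0.6,0,0,0,-1],[-0.08,0.473,0.6,0,0,0,-1]]'; python3 -c "
from h import *
from rig import capture
import cv2
p,d=capture('scene');cv2.imwrite('pics/s1.png',cv2.resize(p[160:330,170:380],None,fx=3,fy=3)[:,:,::-1])
print(rel(.5286,-.1493,.0715,23))"
```

```text
time_s: 3.3
position: [0.5254, -0.1462, 0.1281]
tcp_rot: [[0.919, 0.394, -0.006], [0.394, -0.919, 0.003], [-0.004, -0.005, -1.0]]
force: [-0.7, -0.2, 0.6]
opening: 1.003
grasp_force: 0.0
[ 0.0044  0.0195  0.2922 -0.0007  0.0005  0.0014]
```

View pics/s1.png

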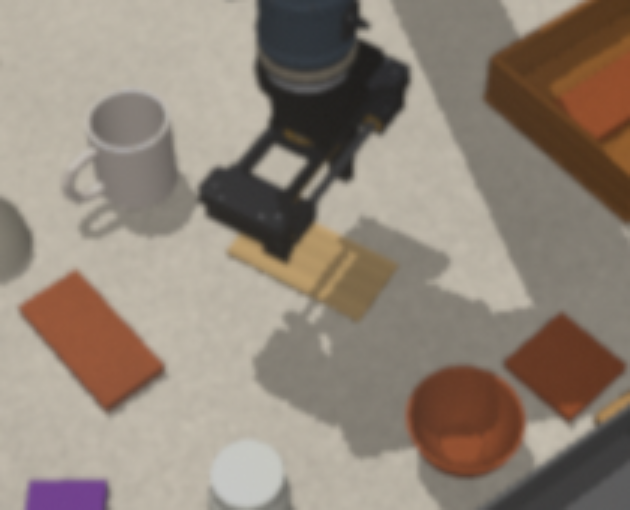

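The open fingers straddle the separator (crop px 200–300, 180–260) with the mug well clear. Descending.

```bash
python3 -m pendant '[[0.005,0.02,0.1,0,0,0,-1],[0.005,0.02,0.2,0,0,0,-1],[0.005,0.02,0.26,0,0,0,-1],[0.005,0.02,0.285,0,0,0,-1],[0.005,0.02,0.285,0,0,0,-1]]'; python3 -c "
from h import *
print(rel(.5286,-.1493,.0715,23))"
```

```text
time_s: 3.85
position: [0.5297, -0.15, 0.074]
tcp_rot: [[0.919, 0.394, 0.001], [0.394, -0.919, -0.0], [0.0, 0.0, -1.0]]
force: [0.2, 0.6, -0.1]
opening: 1.001
grasp_force: 0.0
[-0.0037 -0.0056  0.0123  0.0002 -0.0001  0.0012]
```

```bash
python3 -m pendant '[[-0.003,0,0.013,0,0,0,-1],[-0.003,0,0.013,0,0,0,-0.3],[-0.003,0,0.013,0,0,0,0],[-0.003,0,0.013,0,0,0,0.2],[-0.003,0,0.013,0,0,0,0.2],[-0.003,0,0.013,0,0,0,0.2],[-0.003,0,0.013,0,0,0,0.2]]'
```

```text
time_s: 4.55
position: [0.5289, -0.151, 0.0709]
tcp_rot: [[0.92, 0.393, 0.0], [0.393, -0.92, -0.0], [0.0, 0.0, -1.0]]
force: [-0.3, 0.3, 2.4]
opening: 0.752
grasp_force: 30.0
```

Separator gripped (65 mm). Lift and carry.

```bash
python3 -m pendant '[[0,0,-0.06,0,0,0,0.2],[0,0,-0.2,0,0,0,0.2],[0,0,-0.4,0,0,0,0.2],[0,0,-0.6,0,0,0,0.2],[0,0,-0.7,0,0,0,0.2],[0,0,-0.7,0,0,0,0.2]]'; python3 -c "
from h import *
print(rel(.5366,.02,.21,58),rel(.5444,.19,.21,94.3))"
```

```text
time_s: 5.15
position: [0.5306, -0.1516, 0.2145]
tcp_rot: [[0.919, 0.393, 0.007], [0.393, -0.919, -0.004], [0.005, 0.006, -1.0]]
force: [0.7, -1.0, -0.6]
opening: 0.752
grasp_force: 30.0
[ 0.3649 -0.7775  0.0196  0.0025 -0.001  -0.1936] [ 7.3480e-01 -1.5437e+00  1.6600e-02  2.8000e-03 -2.0000e-04 -3.9530e-01]
```

```bash
python3 -m pendant '[[0.07,-0.15,0,0,0,-0.04,0.2],[0.15,-0.31,0,0,0,-0.08,0.2],[0.22,-0.47,0,0,0,-0.12,0.2],[0.29,-0.62,0,0,0,-0.155,0.2],[0.365,-0.778,0.02,0,0,-0.194,0.2],[0.44,-0.9,0.02,0,0,-0.235,0.2],[0.47,-0.99,0.02,0,0,-0.275,0.2],[0.47,-0.99,0.02,0,0,-0.315,0.2]]'; python3 -c "
from h import *
print(rel(.5444,.19,.18,94.3))"
```

```text
time_s: 5.95
position: [0.536, 0.0708, 0.2052]
tcp_rot: [[0.168, 0.986, -0.003], [0.986, -0.168, 0.001], [0.0, -0.004, -1.0]]
force: [-0.4, -0.2, -0.6]
opening: 0.754
grasp_force: 30.0
[ 5.946e-01 -5.840e-02  1.266e-01 -1.100e-03 -2.000e-04 -7.760e-02]
```

```bash
python3 -m pendant '[[0.15,-0.015,0.03,0,0,-0.03,0.2],[0.3,-0.03,0.06,0,0,-0.06,0.2],[0.45,-0.045,0.1,0,0,-0.078,0.2],[0.595,-0.058,0.15,0,0,-0.078,0.2],[0.595,-0.058,0.28,0,0,-0.078,0.2],[0.595,-0.058,0.28,0,0,-0.078,0.2],[0.595,-0.058,0.28,0,0,-0.078,0.2]]'; python3 - <<'E'
from h import *
from rig import capture
for n in("scene","top"):
    p,d=capture(n);np.save(n+"_p1.npy",p)
    cv2.imwrite(f"pics/{n}1.png",p[:,:,::-1])
    o=p[80:230,300:500] if n=="scene" else p[110:235,120:290]
    o=cv2.resize(o,(400,300),interpolation=2); globals()[n]=o
cv2.imwrite("pics/c2.png",np.hstack([scene,top])[:,:,::-1])
print(rel(.5444,.19,.091,94.3))
E
```

```text
time_s: 6.65
position: [0.546, 0.187, 0.1495]
tcp_rot: [[-0.068, 0.998, -0.004], [0.998, 0.068, -0.001], [-0.0, -0.004, -1.0]]
force: [0.5, -0.3, -0.0]
opening: 0.749
grasp_force: 30.0
[ 1.720e-02 -1.350e-02  3.001e-01  1.000e-04  0.000e+00 -2.600e-03]
```

View pics/c2.png

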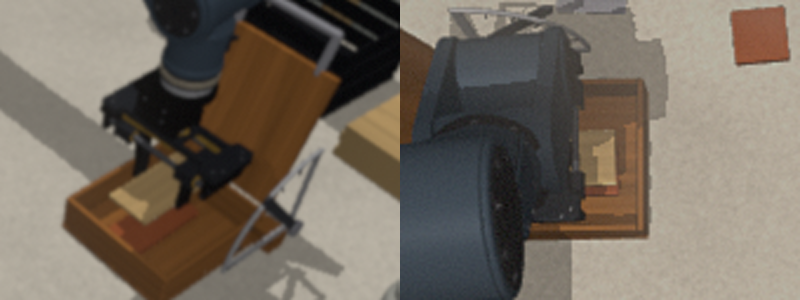

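The separator hangs over the lower tile, aligned with it (scene crop px 150,195; tile 160,225). Lowering it gently.

```bash
python3 -m pendant '[[0.01,-0.008,0.08,0,0,0,0.2],[0.015,-0.01,0.16,0,0,0,0.2],[0.015,-0.01,0.22,0,0,0,0.2],[0.015,-0.01,0.25,0,0,0,0.2],[0.015,-0.01,0.27,0,0,0,0.2],[0.015,-0.01,0.27,0,0,0,0.2]]'; python3 -c "
from h import *
print(rel(.5444,.19,.091,94.3))"
```

```text
time_s: 7.35
position: [0.5451, 0.1899, 0.0966]
tcp_rot: [[-0.067, 0.998, -0.0], [0.998, 0.067, -0.0], [-0.0, -0.0, -1.0]]
force: [-0.1, 0.8, -1.2]
opening: 0.749
grasp_force: 30.0
[ 0.0005 -0.0033  0.028  -0.      0.     -0.0025]
```

```bash
python3 -m pendant '[[0,-0.003,0.01,0,0,0,0.2],[0,-0.003,0.02,0,0,0,0.2],[0,-0.003,0.027,0,0,0,0.2],[0,-0.003,0.027,0,0,0,0.2]]'
```

```text
time_s: 7.75
position: [0.5442, 0.1902, 0.0912]
tcp_rot: [[-0.068, 0.998, -0.0], [0.998, 0.068, -0.0], [-0.0, -0.0, -1.0]]
force: [-0.1, 0.1, 0.6]
opening: 0.753
grasp_force: 30.0
```

```bash
python3 -m pendant '[[0,0,0.002,0,0,0,0.2],[0,0,0.002,0,0,0,-0.6],[0,0,0.002,0,0,0,-0.75],[0,0,0.002,0,0,0,-0.75],[0,0,-0.1,0,0,0,-0.75],[0,0,-0.3,0,0,0,-0.75],[0,0,-0.5,0,0,0,-0.75],[0,0,-0.5,0,0,0,-0.75]]'; python3 -c "
from h import *
print(rel(.53,.02,.21,50),rel(.4922,-.3402,.2,6.2))"
```

```text
time_s: 8.55
position: [0.5475, 0.1907, 0.1966]
tcp_rot: [[-0.068, 0.998, 0.011], [0.998, 0.068, 0.002], [0.001, 0.012, -1.0]]
force: [1.6, -0.8, 0.2]
opening: 0.874
grasp_force: 0.0
[-0.8458 -0.1444 -0.0696  0.0034 -0.0017  0.2438] [-2.6298 -0.4556 -0.0249  0.0027 -0.0031  0.4871]
```

```bash
python3 -m pendant '[[-0.2,-0.03,-0.07,0,0,0.04,-0.75],[-0.4,-0.06,-0.07,0,0,0.08,-0.75],[-0.6,-0.09,-0.07,0,0,0.12,-0.75],[-0.8,-0.12,-0.07,0,0,0.16,-1],[-1,-0.16,-0.07,0,0,0.2,-1],[-1,-0.16,-0.07,0,0,0.24,-1]]'; python3 - <<'E'
from h import *
from rig import capture
for n in("scene","top"):
    p,d=capture(n);np.save(n+"_p2.npy",p)
    o=p[140:240,320:450] if n=="scene" else p[130:220,145:245]
    globals()[n]=cv2.resize(o,(400,350),interpolation=2)
    for seed,z in(((191,182),.026),) if n=="top" else (((378,188),.026),): print(n,p[seed[1],seed[0]],rect(n,p,seed,z,22),rect(n,p,seed,z,35))
    s=(370,205) if n=="top" else (200,273)
    print("up",rect(n,p,s,.012,30))
cv2.imwrite("pics/c3.png",np.hstack([scene,top])[:,:,::-1])
print(rel(.4922,-.3402,.2,6.2))
E
```

```text
time_s: 9.15
position: [0.5256, -0.016, 0.2048]
tcp_rot: [[0.642, 0.767, -0.0], [0.767, -0.642, -0.001], [-0.001, 0.0, -1.0]]
force: [0.2, 0.9, 0.8]
opening: 0.984
grasp_force: 0.0
scene [148 123  83] (array([0.5395, 0.2205]), array([81.2, 69.5]), -86.8, 208) (array([0.5418, 0.1952]), array([134.9,  72. ]), -85.5, 873)
up (array([ 0.4938, -0.34  ]), array([121.5,  56.8]), 6.1, 1021)
top [130 108  76] (array([0.5573, 0.1792]), array([41.6, 15.8]), -22.9, 66) (array([0.6508, 0.2739]), array([330.2, 168.8]), 73.8, 2078)
up (array([ 0.4908, -0.341 ]), array([124.3,  56.3]), 6.4, 788)
[-1.3691e+00  9.1160e-01  2.3600e-02 -2.0000e-04  2.0000e-04  2.4620e-01]
```

View pics/c3.png

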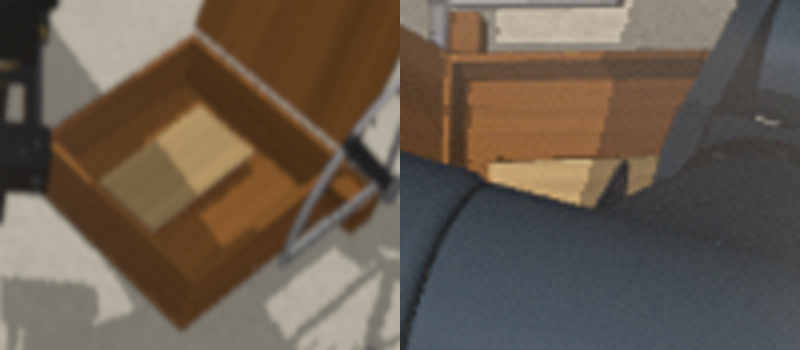

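The separator lies on the lower tile in the box (scene crop px 175,165). The orange patch at (240,210) looks like sunlit floor, and I'll recheck it once the arm's shadow is away. Going on to the long tile.

```bash
python3 -m pendant '[[-0.18,0.12,0,0,0,0.04,-1],[-0.36,0.24,0,0,0,0.08,-1],[-0.54,0.36,0,0,0,0.12,-1],[-0.72,0.48,0,0,0,0.16,-1],[-0.86,0.6,0,0,0,0.2,-1],[-0.98,0.72,0,0,0,0.24,-1],[-0.98,0.85,0,0,0,0.246,-1]]'; python3 - <<'E'
from h import *
from rig import capture
p,d=capture("top");np.save("top_p3.npy",p)
for t in(25,35,45): print(p[182,191],rect("top",p,(191,182),.026,t))
p,d=capture("scene");np.save("scene_p3.npy",p)
for t in(25,35,45): print(p[188,378],rect("scene",p,(378,188),.026,t))
print(rel(.4922,-.3402,.13,6.2))
E
```

```text
time_s: 9.95
position: [0.5322, -0.2727, 0.2047]
tcp_rot: [[0.994, 0.11, -0.002], [0.11, -0.994, 0.0], [-0.002, -0.001, -1.0]]
force: [0.7, 0.7, 0.2]
opening: 1.0
grasp_force: 0.0
[187 155 109] (array([0.5409, 0.1906]), array([127.7,  65.3]), -86.1, 875)
[187 155 109] (array([0.5409, 0.1906]), array([127.7,  65.4]), -86.1, 889)
[187 155 109] (array([0.5407, 0.1906]), array([127.6,  66.2]), -86.1, 898)
[182 152 103] (array([0.5412, 0.1936]), array([131.1,  66.5]), -86.4, 814)
[182 152 103] (array([0.5415, 0.1935]), array([133.2,  66.9]), -86.1, 843)
[182 152 103] (array([0.5415, 0.193 ]), array([136.8,  69.4]), -86.4, 885)
[-0.2555  0.306   0.3761  0.001  -0.0011  0.0016]
```

```bash
python3 -m pendant '[[-0.13,0.15,0.05,0,0,0,-1],[-0.256,0.306,0.15,0,0,0,-1],[-0.256,0.306,0.3,0,0,0,-1],[-0.256,0.306,0.38,0,0,0,-1],[-0.256,0.306,0.38,0,0,0,-1],[-0.256,0.306,0.38,0,0,0,-1]]'; python3 -c "
from h import *
print(rel(.4922,-.3402,.074,6.2))"
```

```text
time_s: 10.65
position: [0.4892, -0.336, 0.1291]
tcp_rot: [[0.993, 0.114, -0.001], [0.114, -0.993, 0.001], [-0.001, -0.001, -1.0]]
force: [0.2, -0.3, 0.2]
opening: 0.999
grasp_force: 0.0
[ 0.0125  0.0228  0.2753 -0.0004  0.0003  0.002 ]
```

```bash
python3 -m pendant '[[0.012,0.02,0.1,0,0,0,-1],[0.012,0.02,0.2,0,0,0,-1],[0.012,0.02,0.26,0,0,0,-1],[0.012,0.02,0.275,0,0,0,-1],[0.012,0.02,0.275,0,0,0,-1],[0.012,0.02,0.275,0,0,0,-1]]'; python3 -c "
from h import *
print(rel(.4922,-.3402,.074,6.2))"
```

```text
time_s: 11.25
position: [0.4925, -0.3414, 0.0752]
tcp_rot: [[0.994, 0.112, 0.001], [0.112, -0.994, -0.001], [0.001, 0.001, -1.0]]
force: [-0.0, -0.3, 0.5]
opening: 1.0
grasp_force: 0.0
[-0.0008 -0.0059  0.0059  0.0004 -0.0003  0.0013]
```

```bash
python3 -m pendant '[[0,-0.004,0.006,0,0,0,-0.6],[0,-0.004,0.006,0,0,0,0],[0,-0.004,0.006,0,0,0,0.3],[0,-0.004,0.006,0,0,0,0.3],[0,-0.004,0.006,0,0,0,0.3],[0,-0.004,0.006,0,0,0,0.3],[0,-0.004,0.006,0,0,0,0.3]]';  python3 -m pendant '[[0,0,-0.06,0,0,0,0.3],[0,0,-0.2,0,0,0,0.3],[0,0,-0.4,0,0,0,0.3],[0,0,-0.6,0,0,0,0.3],[0,0,-0.7,0,0,0,0.3],[0,0,-0.7,0,0,0,0.3]]'; python3 -c "
from h import *
print(rel(.52,-.16,.215,36),rel(.5435,.191,.2,94))"
```

```text
time_s: 11.95
position: [0.4918, -0.3403, 0.0732]
tcp_rot: [[0.994, 0.111, -0.0], [0.111, -0.994, 0.0], [-0.0, -0.0, -1.0]]
force: [-0.2, 0.4, 1.4]
opening: 0.658
grasp_force: 30.0
time_s: 12.55
position: [0.4933, -0.3417, 0.2171]
tcp_rot: [[0.994, 0.112, 0.006], [0.112, -0.994, -0.006], [0.005, 0.007, -1.0]]
force: [0.4, -0.4, -2.6]
opening: 0.663
grasp_force: 30.0
[ 0.2339 -0.888   0.0057  0.0025 -0.0011 -0.1644] [ 5.4620e-01 -2.6194e+00  7.0800e-02  3.0000e-03  3.0000e-04 -4.8660e-01]
```

```bash
python3 -m pendant '[[0.04,-0.15,0,0,0,-0.03,0.3],[0.08,-0.32,0,0,0,-0.06,0.3],[0.12,-0.5,0,0,0,-0.095,0.3],[0.17,-0.68,0,0,0,-0.13,0.3],[0.21,-0.84,0,0,0,-0.165,0.3],[0.25,-0.98,0,0,0,-0.2,0.3],[0.25,-0.98,0,0,0,-0.24,0.3],[0.25,-0.98,0,0,0,-0.28,0.3]]'; python3 -c "
from h import *
print(rel(.5435,.191,.2,94))"
```

```text
time_s: 13.35
position: [0.5188, -0.1382, 0.2115]
tcp_rot: [[0.541, 0.841, -0.003], [0.841, -0.541, 0.001], [-0.0, -0.004, -1.0]]
force: [-0.2, -0.9, -1.3]
opening: 0.655
grasp_force: 30.0
[ 1.4509e+00 -7.8680e-01  5.9600e-02 -1.1000e-03 -2.0000e-04 -2.0430e-01]
```

```bash
python3 -m pendant '[[0.2,-0.1,0,0,0,-0.04,0.3],[0.4,-0.21,0,0,0,-0.08,0.3],[0.6,-0.32,0,0,0,-0.12,0.3],[0.8,-0.43,0.03,0,0,-0.16,0.3],[0.98,-0.53,0.06,0,0,-0.204,0.3],[0.98,-0.53,0.06,0,0,-0.204,0.3],[0.98,-0.53,0.06,0,0,-0.204,0.3]]'; python3 -c "
from h import *
print(rel(.5435,.191,.15,94))"
```

```text
time_s: 14.05
position: [0.5373, 0.083, 0.1996]
tcp_rot: [[-0.063, 0.998, -0.003], [0.998, 0.063, -0.0], [-0.0, -0.003, -1.0]]
force: [-0.6, -0.3, -2.8]
opening: 0.664
grasp_force: 30.0
[ 0.5368  0.0661  0.2478 -0.001   0.     -0.0021]
```

```bash
python3 -m pendant '[[0.15,0.02,0,0,0,0,0.3],[0.3,0.04,0.03,0,0,0,0.3],[0.45,0.06,0.08,0,0,0,0.3],[0.53,0.066,0.16,0,0,0,0.3],[0.537,0.066,0.25,0,0,0,0.3],[0.537,0.066,0.25,0,0,0,0.3],[0.537,0.066,0.25,0,0,0,0.3]]'; python3 -c "
from h import *
print(rel(.5435,.191,.1055,94))"
```

```text
time_s: 14.75
position: [0.5446, 0.1888, 0.1501]
tcp_rot: [[-0.06, 0.998, -0.002], [0.998, 0.06, -0.001], [-0.001, -0.002, -1.0]]
force: [-1.1, 0.5, -0.8]
opening: 0.66
grasp_force: 30.0
[ 1.150e-02 -4.300e-03  2.232e-01 -8.000e-04  2.000e-04 -3.100e-03]
```

```bash
python3 -m pendant '[[0.01,-0.004,0.06,0,0,0,0.3],[0.01,-0.004,0.12,0,0,-0.003,0.3],[0.01,-0.004,0.17,0,0,-0.003,0.3],[0.01,-0.004,0.2,0,0,-0.003,0.3],[0.01,-0.004,0.215,0,0,-0.003,0.3],[0.01,-0.004,0.215,0,0,-0.003,0.3]]'; python3 -c "
from h import *
print(rel(.5435,.191,.0990,94))"
```

```text
time_s: 15.35
position: [0.5439, 0.1919, 0.1075]
tcp_rot: [[-0.071, 0.997, -0.001], [0.997, 0.071, -0.0], [-0.0, -0.001, -1.0]]
force: [0.1, -0.5, -2.4]
opening: 0.662
grasp_force: 30.0
[-0.0045 -0.0021  0.0424 -0.0003  0.      0.0003]
```

```bash
python3 -m pendant '[[-0.003,0,0.015,0,0,0,0.3],[-0.003,0,0.028,0,0,0,0.3],[-0.003,0,0.036,0,0,0,0.3],[-0.003,0,0.04,0,0,0,0.3],[-0.003,0,0.04,0,0,0,0.3]]'
```

```text
time_s: 15.85
position: [0.5441, 0.1914, 0.1]
tcp_rot: [[-0.071, 0.997, -0.0], [0.997, 0.071, -0.0], [-0.0, -0.0, -1.0]]
force: [0.1, 0.2, -2.4]
opening: 0.662
grasp_force: 30.0
```

```bash
python3 -m pendant '[[0,0,0.004,0,0,0,0.3],[0,0,0.006,0,0,0,0.3],[0,0,0.006,0,0,0,0.3],[0,0,0.006,0,0,0,0.3]]'
```

```text
time_s: 16.25
position: [0.5442, 0.1914, 0.0992]
tcp_rot: [[-0.071, 0.997, 0.0], [0.997, 0.071, 0.0], [0.0, 0.0, -1.0]]
force: [0.2, -0.0, 2.2]
opening: 0.662
grasp_force: 30.0
```

```bash
python3 -m pendant '[[0,0,0,0,0,0,-0.4],[0,0,0,0,0,0,-0.65],[0,0,0,0,0,0,-0.65],[0,0,-0.05,0,0,0,-0.65],[0,0,-0.2,0,0,0,-0.65],[0,0,-0.4,0,0,0,-0.65],[0,0,-0.6,0,0,0,-0.65],[0,0,-0.8,0,0,0,-0.65]]';python3 -m pendant '[[-0.15,0,-0.2,0,0,-0.05,-0.3],[-0.3,0,-0.4,0,0,-0.1,0],[-0.3,0,-0.6,0,0,-0.15,0],[-0.3,0,-0.8,0,0,-0.2,0],[-0.3,0,-0.9,0,0,-0.25,0],[-0.3,0,-0.9,0,0,-0.3,0],[-0.3,0,-0.9,0,0,-0.35,0],[-0.3,0,-0.9,0,0,-0.4,0]]'; python3 - <<'E'
from h import *
from rig import capture,look_for
for n in("scene","top"):
    p,d=capture(n);np.save(n+"_p4.npy",p);np.save(n+"_d4.npy",d)
    o=p[60:220,330:480] if n=="scene" else p[100:225,85:240]
    globals()[n]=cv2.resize(o,(400,400),interpolation=2)
    print(n,[(r["conf"],np.round(r["extent"]).tolist()) for r in look_for("lid_handle",n)])
cv2.imwrite("pics/c4.png",np.hstack([scene,top])[:,:,::-1])
print(rel(.55,.351,.42,182.7))
E
```

```text
time_s: 17.05
position: [0.5438, 0.1913, 0.261]
tcp_rot: [[-0.071, 0.997, 0.0], [0.997, 0.071, 0.0], [0.0, 0.0, -1.0]]
force: [1.1, -1.0, 0.2]
opening: 0.824
grasp_force: 0.0
time_s: 17.85
position: [0.5478, 0.1315, 0.4399]
tcp_rot: [[-0.957, 0.29, 0.001], [0.29, 0.957, 0.0], [-0.001, 0.0, -1.0]]
force: [0.2, -0.1, -0.7]
opening: 0.5
grasp_force: 0.0
scene [(0.86, [382.0, 72.0, 473.0, 180.0])]
top [(0.93, [97.0, 122.0, 159.0, 198.0])]
[ 3.1810e-01  1.0502e+00  9.6100e-02  0.0000e+00  1.0000e-04 -1.1150e-01]
```

View pics/c4.png

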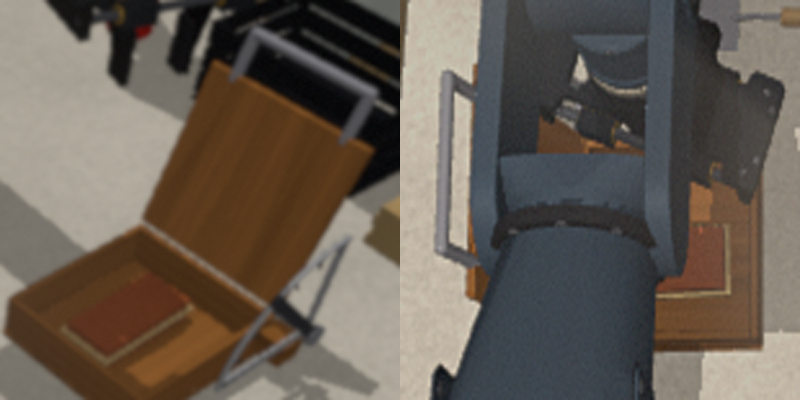

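The stack looks square: the tile is on the separator with an even plywood rim all round (scene crop px 130,315). The lid bar is at scene px (424,75)–(469,97) and top px (102,123)–(100,178).

```bash
python3 - <<'E'
from h import *
ax=np.array([np.cos(1.618),np.sin(1.618),0]);ay=np.array([-ax[1],ax[0],0]);H=np.array([.5576,.187,.065])+.098*ax
for a in(1.85,.85):
    h=H+.24*(-np.cos(a)*ax+np.array([0,0,np.sin(a)]));print(a,"bar",h)
    for n in("scene","top"): print(n,np.round(proj(n,[h+.065*ay,h-.065*ay]),1).tolist())
for n in("scene","top"): # depth on bar
    C=cloud(n,np.load(n+"_d.npy"));m=(C[...,2]>.265)&(C[...,2]<.33)&(C[...,0]>.45)&(C[...,0]<.66)&(C[...,1]>.30)&(C[...,1]<.42)
    Q=C[m];t=Q[Q[:,2]>Q[:,2].max()-.05]; 
    s=(Q-H)@ax
    k=Q[:,2]>.292;print(n,len(Q),k.sum(),"mean of high pts",Q[k].mean(0),"x range",Q[k][:,0].min(),Q[k][:,0].max())
E
```

```text
1.85 bar [0.54985479 0.35095882 0.29570605]
scene [[424.8, 73.9], [467.7, 98.6]]
top [[101.0, 176.3], [103.4, 123.1]]
0.85 bar [0.56044985 0.12667132 0.2453073 ]
scene [[357.8, 124.8], [398.5, 154.1]]
top [[200.9, 179.9], [201.3, 129.1]]
scene 406 293 mean of high pts [0.55409923 0.34980259 0.29930909] x range 0.48058434405788397 0.6205977926965942
top 393 309 mean of high pts [0.54623732 0.35051305 0.29848476] x range 0.47754984950300744 0.6170528104575195
```

```bash
python3 -m pendant '[[0.1,0.15,0,0,0,-0.04,0],[0.2,0.35,0,0,0,-0.08,0],[0.25,0.55,0,0,0,-0.111,0],[0.3,0.75,0,0,0,-0.111,0],[0.318,0.95,0,0,0,-0.111,0],[0.318,1,0,0,0,-0.111,0],[0.318,1,0,0,0,-0.111,0]]'
```

```text
time_s: 18.75
position: [0.5465, 0.3427, 0.4382]
tcp_rot: [[-0.999, -0.049, -0.001], [-0.049, 0.999, -0.001], [0.001, -0.001, -1.0]]
force: [0.0, -0.2, 0.2]
opening: 0.499
grasp_force: 0.0
```

The bar matches the model, (0.550, 0.351, 0.296).

```bash
python3 -c "
from h import *
print(rel(.55,.351,.3465,182.7))"
```

```text
[-1.960e-02  4.090e-02  4.586e-01 -2.000e-04 -2.000e-04  8.000e-04]
```

```bash
python3 -m pendant '[[-0.02,0.035,0,0,0,0,0],[-0.02,0.035,0.1,0,0,0,0],[-0.02,0.035,0.2,0,0,0,0],[-0.02,0.035,0.3,0,0,0,0],[-0.02,0.035,0.4,0,0,0,0],[-0.02,0.035,0.45,0,0,0,0],[-0.02,0.035,0.45,0,0,0,0]]'; python3 -c "
from h import *
print(rel(.55,.351,.3465,182.7))"
```

```text
time_s: 19.45
position: [0.55, 0.3473, 0.3474]
tcp_rot: [[-0.999, -0.047, -0.003], [-0.047, 0.999, -0.002], [0.003, -0.001, -1.0]]
force: [0.5, -0.6, 0.4]
opening: 0.5
grasp_force: 0.0
[-0.0009  0.0187  0.0045 -0.0004 -0.0011 -0.0001]
```

```bash
python3 -m pendant '[[0,0.015,0.005,0,0,0,0],[0,0.015,0.005,0,0,0,0.5],[0,0.015,0.005,0,0,0,1],[0,0.015,0.005,0,0,0,1],[0,0.015,0.005,0,0,0,1],[0,0.015,0.005,0,0,0,1]]'
```

```text
time_s: 20.05
position: [0.5502, 0.3519, 0.3482]
tcp_rot: [[-0.999, -0.049, 0.001], [-0.049, 0.999, 0.001], [-0.001, 0.001, -1.0]]
force: [0.1, 0.7, 2.3]
opening: 0.132
grasp_force: 13.7
```

Bar gripped (11.5 mm). Following the arc from 1.85 to 1.37.

```bash
python3 -m pendant '[[0,-0.07,-0.018,0,0,0,1],[0,-0.14,-0.031,0,0,0,1],[0,-0.212,-0.041,0,0,0,1],[0,-0.284,-0.046,0,0,0,1],[0,-0.356,-0.046,0,0,0,1],[0,-0.428,-0.043,0,0,0,1],[0,-0.499,-0.035,0,0,0,1],[0,-0.57,-0.022,0,0,0,1]]'; cat >>h.py <<'E'
def arc(angles):
    "rows along the lid arc, relative to the present bar position"
    from rig import readout
    s=readout.read_state();R=np.array(s["tcp_rot"]);p=np.array(s["position"])
    ax=np.array([np.cos(1.618),np.sin(1.618),0]);H=np.array([.5576,.187,.065])+.098*ax
    b=p+.051*R[:,2]-[0,0,.0015]; L=b-H; a=np.arctan2(L[2],-L@ax);print("lid now",a,"radius",np.hypot(L[2],L@ax))
    for t in angles: print(t,np.round(R.T@(.24*(-np.cos(t)*ax+np.array([0,0,np.sin(t)]))-.24*(-np.cos(a)*ax+np.array([0,0,np.sin(a)])))/.2,3))
E
python3 -c "
from h import *
arc([1.31,1.25,1.19,1.13,1.07,1.01,.96,.92,.85])"
```

```text
time_s: 20.85
position: [0.5554, 0.2362, 0.3519]
tcp_rot: [[-0.999, -0.048, -0.001], [-0.048, 0.999, -0.001], [0.001, -0.0, -1.0]]
force: [-1.7, 0.4, 2.6]
opening: 0.127
grasp_force: 30.0
lid now 1.3656534634904989 radius 0.23938179920512517
1.31 [ 0.    -0.065  0.015]
1.25 [ 0.    -0.134  0.036]
1.19 [ 0.    -0.202  0.061]
1.13 [ 0.    -0.268  0.09 ]
1.07 [ 0.    -0.332  0.122]
1.01 [ 0.    -0.394  0.159]
0.96 [ 0.    -0.444  0.192]
0.92 [ 0.    -0.482  0.22 ]
0.85 [ 0.    -0.547  0.274]
```

```bash
python3 -m pendant '[[0,-0.065,0.015,0,0,0,1],[0,-0.134,0.036,0,0,0,1],[0,-0.202,0.061,0,0,0,1],[0,-0.268,0.09,0,0,0,1],[0,-0.332,0.122,0,0,0,1],[0,-0.394,0.159,0,0,0,1],[0,-0.444,0.192,0,0,0,1],[0,-0.444,0.192,0,0,0,1]]'; python3 -c "
from h import *
arc([.92,.88,.85])"
```

```text
time_s: 21.65
position: [0.5596, 0.1472, 0.3124]
tcp_rot: [[-0.999, -0.047, -0.003], [-0.047, 0.999, -0.002], [0.003, -0.001, -1.0]]
force: [-3.7, -0.6, -0.0]
opening: 0.126
grasp_force: 30.0
lid now 0.9551569683263728 radius 0.23877247473129584
0.92 [-0.    -0.034  0.025]
0.88 [-0.    -0.072  0.055]
0.85 [-0.    -0.099  0.078]
```

```bash
python3 -m pendant '[[0,-0.034,0.025,0,0,0,1],[0,-0.065,0.05,0,0,0,1],[0,-0.092,0.07,0,0,0,1],[0,-0.092,0.07,0,0,0,1],[0,-0.092,0.07,0,0,0,1],[0,-0.092,0.07,0,0,0,1]]'; python3 - <<'E'
from h import *
from rig import capture
ps=[]
for n in("scene","top"):
    p,d=capture(n);np.save(n+"_p5.npy",p);np.save(n+"_d5.npy",d)
    o=p[90:220,335:465] if n=="scene" else p[90:220,130:260]
    ps.append(cv2.resize(o,(400,400),interpolation=2))
cv2.imwrite("pics/c5.png",np.hstack(ps)[:,:,::-1])
arc([.85])
ax=np.array([np.cos(1.618),np.sin(1.618),0]);ay=np.array([-ax[1],ax[0],0]);B=np.array([.5576,.187,.065]);H=B+.098*ax
# lid plane from depth
for n in("scene","top"):
    C=cloud(n,np.load(n+"_d5.npy"));L=C-H;r=-L@ax;y=L@ay;z=L[...,2]
    m=(abs(y)<.088)&(np.hypot(r,z)<.19)&(np.hypot(r,z)>.03)&(abs(np.arctan2(z,r)-.87)<.25)
    q=np.c_[r[m],z[m]];
    if len(q)>50:
        vx,vy,x0,y0=cv2.fitLine(q.astype(np.float32),cv2.DIST_HUBER,0,.001,.001).ravel();print(n,m.sum(),"lid surf angle",np.arctan2(vy,vx)%np.pi)
    m=(abs(y+.135)<.012)&(np.hypot(r,z)<.165)&(np.hypot(r,z)>.03)&(abs(np.arctan2(z,r)-.85)<.2)&(np.load(n+"_p5.npy").max(2)<95)
    q=np.c_[r[m],z[m]]
    if len(q)>15:
        vx,vy,x0,y0=cv2.fitLine(q.astype(np.float32),cv2.DIST_HUBER,0,.001,.001).ravel();print(n,m.sum(),"pointer",np.arctan2(vy,vx)%np.pi,"mean dir",np.arctan2(q[:,1].mean(),q[:,0].mean()))
E
```

```text
time_s: 22.25
position: [0.5603, 0.1309, 0.2996]
tcp_rot: [[-0.999, -0.049, -0.002], [-0.049, 0.999, 0.0], [0.002, 0.0, -1.0]]
force: [-5.6, -0.1, -0.7]
opening: 0.128
grasp_force: 30.0
lid now 0.8687907245023124 radius 0.23855904901486175
0.85 [ 0.    -0.017  0.015]
scene 172 lid surf angle 0.8561265
scene 106 pointer 0.8476407 mean dir 0.8655389770767787
top 68 lid surf angle 0.8783187
```

View pics/c5.png

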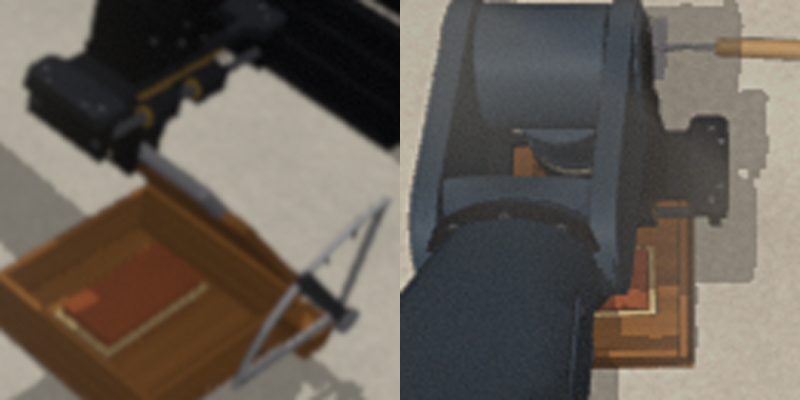

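The lid (0.856–0.878) and pointer (0.848–0.865) agree well within 0.08 rad, and the stack is untouched (scene crop px 130,300). I hold still, then hand in.

```bash
python3 -m pendant '[[0,-0.004,0.004,0,0,0,1],[0,-0.004,0.004,0,0,0,1],[0,-0.004,0.004,0,0,0,1],[0,-0.004,0.004,0,0,0,1],[0,-0.004,0.004,0,0,0,1],[0,-0.004,0.004,0,0,0,1],[0,-0.004,0.004,0,0,0,1],[0,-0.004,0.004,0,0,0,1]]'; python3 - <<'E'
from h import *
from rig import bot
arc([.86])
print(bot.hand_in())
E
```

```text
time_s: 23.15
position: [0.5604, 0.1302, 0.299]
tcp_rot: [[-0.999, -0.049, -0.002], [-0.049, 0.999, -0.0], [0.002, 0.0, -1.0]]
force: [-5.5, -0.9, -1.2]
opening: 0.121
grasp_force: 30.0
lid now 0.8643536761596513 radius 0.23855546444016604
0.86 [ 0.    -0.004  0.003]
the job is handed in; nothing more can be done
None
```

I handed the job in at about 23 s with the separator and long tile stacked squarely on the lower tile and the gripper holding the lid at about 0.864 rad (pointer measured at about 0.855, tolerance 0.08); the hand-in call gave no verdict.

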